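Scan the round die's tag, then the job ticket

TASK

Draw the stick scanner up out of its holster, point its nose squarely at the bar-code tag of the round cutting die from about 6 cm away and hold it still there for about a second. Then turn it to the job ticket on the sloping stand, nose squarely at the middle of the bar code and about 6 cm from it, and finish there, still holding the scanner steady in the air. Do not bump the scanner against the ticket stand or the dies, and leave the other things on the bench where they are.

Things in the scene. Friction and masses are not known exactly. Their poses are not given: they have to be found in the camera images.
- scanner: Stick-shaped hand scanner, 30 x 24 mm in section (x by y) and 160 mm long along z, about 0.13 kg; the lowest 35 mm is a slightly slimmer black nose, the rest is grey plastic. Origin at the centre of the nose's end face, where the window is; z runs from the nose to the butt, so it looks along -z. It stands nose down in the holster with only the upper 90 mm showing, and can be gripped there across its 24 mm thickness (its y).
- holster: Fixed black holster: base plate 100 x 90 x 10 mm, on it an upright rectangular sleeve 48 x 42 mm outside, 34 x 28 mm inside, open at the top 80 mm above the bench. Origin at the centre of the base's underside, z up. The scanner stands on the base plate, 10 mm above the bench, its axes along the holster's.
- round_die: Fixed plywood board 125 x 84 x 12 mm lying on the bench, origin at the centre of its underside; its front half (-x) carries a flat white bar-code tag 42 x 64 mm centred 38 mm in front of the origin, its back half a bare steel cutting die, walls 3 mm thick and reaching 44 mm above the bench: a round ring of 64 mm diameter.
- square_die: Fixed plywood board 125 x 84 x 12 mm lying on the bench, origin at the centre of its underside; its front half (-x) carries a flat white bar-code tag 42 x 64 mm centred 38 mm in front of the origin, its back half a bare steel cutting die, walls 3 mm thick and reaching 44 mm above the bench: a square of 56 mm.
- triangle_die: Fixed plywood board 125 x 84 x 12 mm lying on the bench, origin at the centre of its underside; its front half (-x) carries a flat white bar-code tag 42 x 64 mm centred 38 mm in front of the origin, its back half a bare steel cutting die, walls 3 mm thick and reaching 44 mm above the bench: a triangle about 68 x 59 mm.
- round_tag (a point): Centre of the bar-code tag on the round die's board, 12 mm above the bench; z is the tag's normal (up).
- ticket_stand: Fixed sheet-metal stand, 90 mm wide, about 90 mm high, whose 100 x 90 mm face slopes 40 degrees from level and looks up and towards its own -x, which points to the robot's right or partly back towards the robot. Origin at the centre of its underside, z up.
- ticket_code (a point): Middle of the bar code on the job ticket, on the sloping face, 55 mm above the bench; z is the face's outward normal (40 degrees from vertical), x runs up the slope, y across it.
- wax_tin: Bystander: flat round tin, 70 mm across, 32 mm high, origin under its centre.
- rivet_jar: Bystander: jar, 60 mm across, 75 mm high, origin under its centre.
- weight: Bystander: brass weight with a knob, 52 mm across, 66 mm high, origin under its centre.
- hammer: Bystander: hammer lying on the bench, near the robot.
- brush: Bystander: brush lying on the bench, behind the dies.
- slicker: Bystander: wooden bar 110 x 30 x 22 mm, origin under its centre.
Mind the look-alikes: they are no part of the job. Leave any blue or green look-alike of the ticket_stand alone. Leave any yellow look-alike of the scanner alone.

How it is judged (in metres and radians):
On the way, in this order (a step that is already met when the one before it is completed fails the run):
1. the scanner is drawn clear of its holster, its nose above the sleeve (z of scanner in the frame of holster above 0.085 m), for 0.1 s.
2. the held scanner looks steadily at the round die's tag: tag centre within 15 mm of its line of sight each way, 30 to 110 mm from its nose, square within 20 degrees (x of round_tag in the frame of scanner between -0.015 and 0.015 m and y of round_tag in the frame of scanner between -0.015 and 0.015 m and z of round_tag in the frame of scanner between -0.11 and -0.03 m and angle between the z axis of scanner and the z axis of round_tag, either way round below 0.35 rad and linear speed of scanner below 0.03 m/s and angular speed of scanner below 0.2 rad/s and contact force between the fingers and scanner above 1 N), for 0.7 s.
At the end, for the whole second after the job is handed in: The scanner is held in the fingers, still, its nose at least 60 mm above the bench, touching no holster, stand or die; the middle of the ticket's bar code lies within 15 mm of its line of sight each way, 30 to 110 mm from the nose, and it is square to the ticket within 20 degrees (x of ticket_code in the frame of scanner between -0.015 and 0.015 m and y of ticket_code in the frame of scanner between -0.015 and 0.015 m and z of ticket_code in the frame of scanner between -0.11 and -0.03 m and angle between the z axis of scanner and the z axis of ticket_code, either way round below 0.35 rad and linear speed of scanner below 0.02 m/s and angular speed of scanner below 0.15 rad/s and contact force between the fingers and scanner above 1 N and height (world z) of scanner above 0.06 m and contact force between scanner and holster below 0.3 N and contact force between scanner and ticket_stand below 0.3 N and contact force between scanner and round_die below 0.3 N and contact force between scanner and square_die below 0.3 N and contact force between scanner and triangle_die below 0.3 N); the arm keeps its last pose, push and grip.
It fails at once if the scanner is bumped against the ticket stand or a die board (contact force between scanner and ticket_stand above 2 N or contact force between scanner and round_die above 2 N or contact force between scanner and square_die above 2 N or contact force between scanner and triangle_die above 2 N).
It fails at once if another thing on the bench is displaced by more than 30 mm (distance of any of wax_tin, rivet_jar, weight, hammer, brush, slicker from where it was at the start of the episode above 0.03 m).
It also fails if it takes over 51 s, if anything falls off the work surface, if the arm or the gripper's body presses on something with over 40 N, if the wrist force passes 120 N, or if a joint passes its speed limit or range.

ROBOT

A 6-joint arm with a two-finger parallel gripper is mounted at the origin on the work surface. World frame = base frame: x ahead of the robot, y to its left, z up, the work surface at z = 0. Lengths are in mm, angles in degrees, forces in N, time in s.
With the tool pointing down it reaches from about 300 to 850 mm from the base axis. Payload 4.2 kg.
Tool frame: the origin (TCP) lies midway between the tips of the shut fingers; the grasp point (between the pads) lies 19 mm behind it (env.grip_point_offset is the distance from the TCP to the grasp point, in mm); z points along the fingers, x is the direction in which the jaws open and shut, and the axes are right-handed (so a half turn about z gives the same grasp; the last joint's range is limited). The gripper opens to 91 mm and grips with 3 to 60 N. Pads are 32 mm wide; open, the fingers measure 118 mm over their backs; the gripper's body (76 mm by 178 mm) begins 60 mm behind the grasp point.
Start: joints at [-70.588, 18.312, 89.639, -0, 72.044, -1.146], TCP at [201.916, -538.399, 213.976] pointing down, gripper open.
Joint ranges: [-177.97, 177.97], [-48.28, 115.42], [12.27, 149.76], [-77.06, 257.06], [2.81, 150.46], [-146.56, 146.56]. Speed limits (degrees/s): [147.25, 147.25, 180, 180, 180, 180].

INTERFACE

Orientations are given as [roll, pitch, yaw] about the fixed x, y, z axes, in that order (R = Rz(yaw) Ry(pitch) Rx(roll)).
In Python, from workcell import env gives the robot as it stands.
- The arm moves only by the shell command python3 -m pendant 'ROWS' [FORCE]. ROWS is JSON, a list of rows, each an object with "xyz": the shift along the tool's x, y, z in m, a list of three; "roll": the turn about the tool's z in degrees; "jaw": the closure, from 0 (fully open) to 1 (shut). A call has exactly 8 rows; each row is the pose to reach, as a shift and turn from the pose commanded when the call began, along the tool's axes at that moment; what a row does not reach only later rows make up. A row lasts 1/8 s, in which the tool goes at most 62.5 mm and 10.7 degrees, less where a joint would pass 70% of its speed; a pose out of reach is approached as far as the arm can. A call with a gripper value outside its range is refused whole. The fingers move at their own pace and stop on an object; FORCE is the grip in N (left out, the last holds). Time passes only in rows, so rows that repeat a pose let the fingers close, or fill a call up. It gives the time, the measured TCP pose, the force and the opening at its end, in the units of the state.
- env.state(): the state, without advancing time (a new reading comes with each control period).
- env.grab_frame(name): name is "scene" or "top" or "wrist"; returns (picture, depth): 420x560x3 uint8, blue, green, red; 420x560 float32, mm along the optical axis (not along the pixel's ray), 0 where there is no reading.
- env.camera_params(name): a dict with "camera_matrix" (3x3 intrinsics, pixels), "cam_to_world" (4x4, takes a point from camera to world coordinates); the wrist camera has in their place "hand_eye" (4x4, takes a point from camera to tool coordinates, whose origin is the TCP and whose axes are the tool frame's). Camera axes: x right, y up, looking along -z (the intrinsics and any distortion apply to the point x, -y, -z); pixel columns grow to the right and rows downward; lengths in mm; the calibration is good to about 2 mm. A picture is of the moment at which its call begins: read the wrist's pose just before it. camera_params takes no time and is no camera call.
- env.job_done(): hands the job in, once; it reports no verdict.
The state is a dict: "time_s": time; "qpos": joint angles; "qvel": joint speeds; "effort": joint torques, N m; "ee_pos": TCP position; "ee_rot": TCP orientation; "force": force on the tool from outside, world axes, zero at the start; "torque": the same for the moment, N m; "gripper_width": finger opening in mm.
Only numpy, scipy, OpenCV 4.12 (cv2) and the standard library are available. Lean on these libraries where they do the work, as an engineer would, in place of code of your own. Each camera call takes 0.05 s, during which the arm holds its last target. There are 200 camera calls.

## Working session

There is one attempt and no reset: what is moved stays moved. The work goes in short steps, Python scripts to look and compute and a shell command to move; the robot and the scene stay as the last step left them, time stands still between calls to the robot, and variables do not carry over. Pictures are saved under pics/ and viewed, about 8 in all and at most 12, crops included, and the job is handed in when it is done.

```bash
ls; mkdir -p pics
cat > h.py <<'E'
import numpy as np, cv2
from workcell import env
from scipy.spatial.transform import Rotation as R
def T_tool():
    s=env.state(); T=np.eye(4); T[:3,:3]=R.from_euler('xyz',s['ee_rot'],degrees=True).as_matrix(); T[:3,3]=s['ee_pos']; return T
def cam(name):
    p=env.camera_params(name); K=np.array(p['camera_matrix'])
    C=np.array(p['cam_to_world']) if 'cam_to_world' in p else T_tool()@np.array(p['hand_eye'])
    return K,C,p
def grab(name):
    K,C,p=cam(name); im,d=env.grab_frame(name); return im,d,K,C
def pts(d,K,C):  # world point per pixel
    v,u=np.mgrid[:d.shape[0],:d.shape[1]]
    X=np.stack([(u-K[0,2])/K[0,0]*d,-(v-K[1,2])/K[1,1]*d,-d],-1)
    P=X@C[:3,:3].T+C[:3,3]; P[d==0]=np.nan; return P
def proj(P,K,C):
    X=(np.atleast_2d(P)-C[:3,3])@C[:3,:3]; return np.c_[K[0,2]-K[0,0]*X[:,0]/X[:,2], K[1,2]+K[1,1]*X[:,1]/X[:,2]]
E
python3 - <<'E'
from h import *
print(env.state()); print(env.grip_point_offset)
for n in('scene','top','wrist'):
    im,d,K,C=grab(n); cv2.imwrite(f'pics/{n}0.png',im); np.savez(f'{n}0.npz',im=im,d=d,K=K,C=C); print(n,K.round(1).tolist(),C.round(3).tolist(),(d>0).mean(), [k for k in env.camera_params(n)])
a=np.vstack([cv2.resize(cv2.imread('pics/scene0.png'),(400,300)),cv2.resize(cv2.imread('pics/wrist0.png'),(400,300))])
E
```

```text
pics
{'time_s': 0.0, 'qpos': array([-7.05872010e+01,  1.83546798e+01,  8.97054843e+01, -1.62140019e-03,
        7.20438742e+01, -1.14532919e+00]), 'qvel': array([-0.05239848, -0.0308607 ,  0.00680341,  0.22058156,  0.01845027,
        0.02587412]), 'effort': array([-2.35036074e-03, -4.12476790e+01, -2.31978124e+01,  7.23236147e-02,
        4.57358616e-02, -1.33881108e-04]), 'ee_pos': array([ 201.74874273, -537.91577173,  213.09606455]), 'ee_rot': array([-1.79999462e+02,  1.04048391e-01, -6.94413700e+01]), 'force': array([ 0.13703577,  0.70472042, -0.05694665]), 'torque': array([-0.00739695,  0.0218514 ,  0.06148415]), 'gripper_width': 90.96413603566928}
18.8
scene [[384.4, 0.0, 277.1], [0.0, 384.4, 211.5], [0.0, 0.0, 1.0]] [[-0.74, -0.44, 0.509, 1026.951], [0.672, -0.502, 0.545, 597.439], [0.016, 0.745, 0.667, 747.663], [0.0, 0.0, 0.0, 1.0]] 0.9959948979591837 ['camera_matrix', 'cam_to_world']
top [[530.3, 0.0, 270.3], [0.0, 530.3, 206.1], [0.0, 0.0, 1.0]] [[0.005, 0.99, -0.138, 305.667], [-1.0, 0.004, -0.005, 62.028], [-0.004, 0.138, 0.99, 1566.113], [0.0, 0.0, 0.0, 1.0]] 0.9961054421768708 ['camera_matrix', 'cam_to_world']
wrist [[345.5, 0.0, 275.2], [0.0, 345.5, 212.1], [0.0, 0.0, 1.0]] [[0.352, 0.908, 0.229, 266.353], [-0.936, 0.342, 0.084, -514.674], [-0.002, -0.244, 0.97, 383.113], [0.0, 0.0, 0.0, 1.0]] 0.9961181972789116 ['camera_matrix', 'hand_eye']
```

View pics/top0.png

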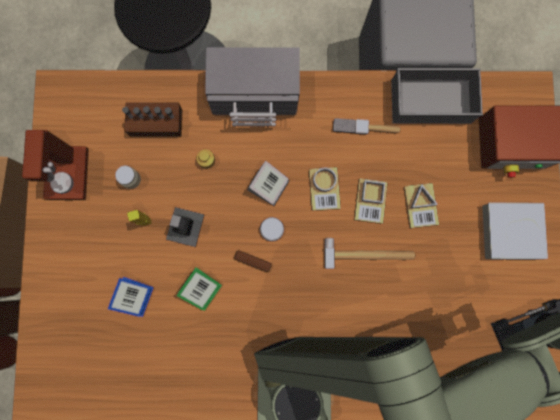

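View pics/scene0.png

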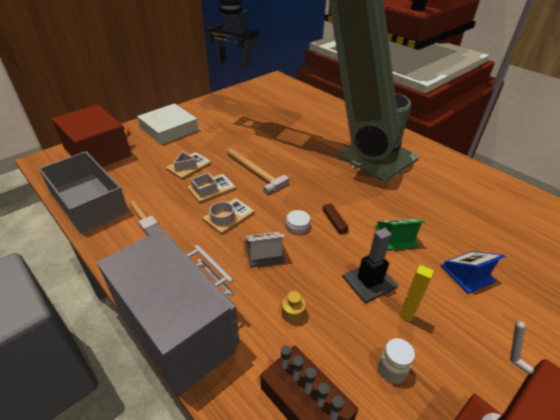

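Run:
```python
from h import *
z=np.load('top0.npz'); im,d,K,C=[z[k] for k in('im','d','K','C')]
P=pts(d,K,C)
def show(n,u,v): print(n,np.nanmedian(P[v-1:v+2,u-1:u+2].reshape(-1,3),0).round(1))
for n,u,v in [('bench',230,320),('stand',269,184),('scanner',183,222),('holst',195,235),('ring',324,180),('tag',326,200)]: show(n,u,v)
c=im[150:250,110:350]; cv2.imwrite('pics/crop1.png',cv2.resize(c,None,fx=3.3,fy=3.3,interpolation=cv2.INTER_CUBIC))
# holster: base plate pixels: dark, height 5..15; scanner top height>150
H=P[...,2]
win=np.zeros(d.shape,bool); win[200:250,160:210]=1
m=win&(H>4)&(H<16)&(im.max(2)<90)
w=(win&(im.max(2)<100)&(H<30)).astype(np.uint8); r=cv2.minAreaRect(P[m][:,:2].astype(np.float32)); print('plate',m.sum(),r)
m=win&(H>150); print('scan top',m.sum(),cv2.minAreaRect(P[m][:,:2].astype(np.float32)),np.nanmean(P[m],0))
# stand face: white bits
win=np.zeros(d.shape,bool); win[160:206,248:290]=1
m=win&(H>20)&(H<88)
A=P[m]; c0=A.mean(0); n=np.linalg.svd(A-c0)[2][2]; n*=np.sign(n[2]); print('face',m.sum(),c0,n,np.degrees(np.arccos(n[2])),np.degrees(np.arctan2(n[1],n[0])))
print(cv2.minAreaRect(A[:,:2].astype(np.float32)))
# tags white
win=np.zeros(d.shape,bool); win[165:215,305:343]=1
m=win&(H>6); print('board',cv2.minAreaRect(P[m][:,:2].astype(np.float32)))
m=win&(H>30); print('ring',cv2.minAreaRect(P[m][:,:2].astype(np.float32)),m.sum())
```

```text
bench [190.5 185.    0. ]
stand [581.1  73.8  54.2]
scanner [462.9 308.9 116.8]
holst [435.8 291.5   8.9]
ring [601.8 -89.5  12.1]
tag [540.6 -95.1  10.2]
plate 430 ((461.4661560058594, 324.8917236328125), (93.20573425292969, 91.95990753173828), 75.25674438476562)
scan top 113 ((459.6662292480469, 321.03704833984375), (24.32802963256836, 29.563371658325195), 77.79399108886719) [459.18256167 320.15029621 168.67969627]
face 884 [584.13279751  74.14452809  56.01324607] [-0.32837038 -0.55134826  0.76693415] 39.92062912649414 -120.77705860325325
((584.5503540039062, 73.97163391113281), (80.79861450195312, 90.32669830322266), 59.9271240234375)
board ((573.2887573242188, -88.12255859375), (148.2709503173828, 109.39888000488281), 1.6955463886260986)
ring ((598.0093994140625, -88.87509155273438), (65.0336685180664, 65.410400390625), 65.4344253540039) 114
```

View pics/crop1.png

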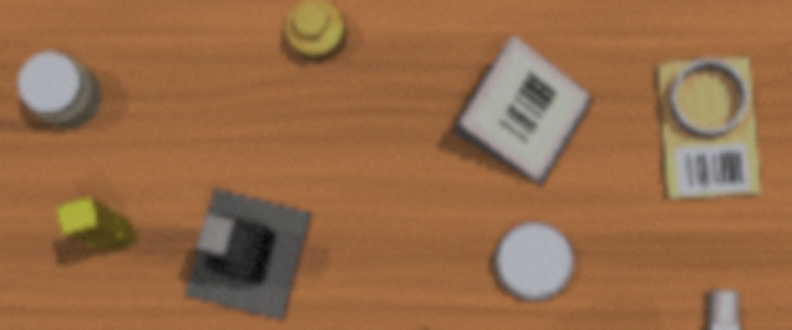

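```bash
cat >> h.py <<'E'
def go(x,y,z,yaw):  # shift needed in tool axes (m) and roll
    T=T_tool(); s=env.state(); d=(T[:3,:3].T@(np.array([x,y,z])-T[:3,3]))/1000
    dr=-((yaw-s['ee_rot'][2]+180)%360-180)
    print('t',round(s['time_s'],2),'pos',s['ee_pos'].round(1),'rot',s['ee_rot'].round(1),'w',round(s['gripper_width'],1),'F',s['force'].round(1),'q',s['qpos'].round(0)); print('shift',d.round(4),'roll',round(dr,1))
E
python3 -m pendant '[{"xyz":[-0.035,-0.045,-0.02],"roll":-6,"jaw":0},{"xyz":[-0.075,-0.09,-0.03],"roll":-15,"jaw":0},{"xyz":[-0.115,-0.14,-0.04],"roll":-24,"jaw":0},{"xyz":[-0.15,-0.19,-0.05],"roll":-33,"jaw":0},{"xyz":[-0.19,-0.24,-0.06],"roll":-42,"jaw":0},{"xyz":[-0.225,-0.29,-0.06],"roll":-51,"jaw":0},{"xyz":[-0.265,-0.335,-0.06],"roll":-60,"jaw":0},{"xyz":[-0.3,-0.38,-0.06],"roll":-69,"jaw":0}]'
python3 -c "
from h import *; go(540,20,270,0)"
```

```text
time_s: 1.15
ee_pos: [452.9, -122.0, 273.9]
ee_rot: [180.0, -0.0, -0.1]
force: [0.7, -0.3, 0.4]
gripper_width: 91.2
t 1.15 pos [ 452.9 -122.   273.9] rot [ 1.8e+02 -0.0e+00 -1.0e-01] w 91.2 F [ 0.7 -0.3  0.4] q [-16.   7.  96.  -0.  77. -16.]
shift [ 0.0868 -0.1422  0.0039] roll -0.1
```

```bash
python3 -m pendant '[{"xyz":[0.01,-0.02,0],"roll":0,"jaw":0},{"xyz":[0.03,-0.05,0],"roll":0,"jaw":0},{"xyz":[0.05,-0.08,0],"roll":0,"jaw":0},{"xyz":[0.07,-0.11,0],"roll":0,"jaw":0},{"xyz":[0.08,-0.13,0],"roll":0,"jaw":0},{"xyz":[0.087,-0.142,0],"roll":0,"jaw":0},{"xyz":[0.087,-0.142,0],"roll":0,"jaw":0},{"xyz":[0.087,-0.142,0],"roll":0,"jaw":0}]'
python3 - <<'E'
from h import *
im,d,K,C=grab('wrist'); np.savez('w1.npz',im=im,d=d,K=K,C=C)
for q in [(584,74,56),(540,-95,12),(460,323,170)]: print(q,proj(q,K,C).round(0))
cv2.imwrite('pics/w1.png',im)
E
```

```text
time_s: 2.15
ee_pos: [540.1, 16.6, 273.9]
ee_rot: [180.0, 0.0, -0.5]
force: [-0.2, -0.2, -0.3]
gripper_width: 91.2
(584, 74, 56) [[315. 135.]]
(540, -95, 12) [[275. 263.]]
(460, 323, 170) [[ 137. -283.]]
```

View pics/w1.png

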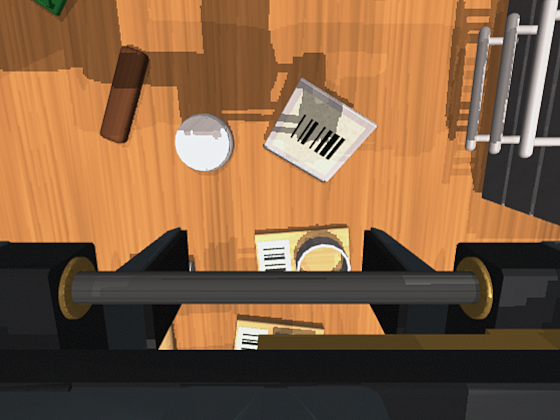

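Run:
```python
from h import *
z=np.load('w1.npz'); im,d,K,C=[z[k] for k in('im','d','K','C')]; P=pts(d,K,C); H=P[...,2]
poly=np.zeros(d.shape,np.uint8); cv2.fillConvexPoly(poly,np.array([[290,100],[312,92],[365,128],[328,172],[280,148]]),1)
m=(poly>0)&(im.max(2)<45); u,v=np.nonzero(m)[::-1]; print(m.sum(),u.min(),u.max(),v.min(),v.max())
r=cv2.minAreaRect(np.c_[u,v].astype(np.float32)); print(r)
cu,cv_=map(int,np.round(r[0])); print('code',P[cv_-2:cv_+3,cu-2:cu+3].reshape(-1,3).mean(0))
win=np.zeros(d.shape,bool); win[70:190,255:385]=1
f=win&(H>24)&(H<86); A=P[f]; c0=A.mean(0); n=np.linalg.svd(A-c0,full_matrices=False)[2][2]; n*=np.sign(n[2]); print('face',c0,n,np.degrees(np.arccos(n[2])),np.degrees(np.arctan2(n[1],n[0])),cv2.minAreaRect(A[:,:2].astype(np.float32)))
w=(P[...,0]>480)&(P[...,0]<570)&(P[...,1]>-150)&(P[...,1]<-45)&(H>5)&(H<20)
print('board part',cv2.minAreaRect(P[w&(P[...,0]<560)][:,:2].astype(np.float32)))
w2=w&(im.min(2)>170); 
if w2.sum()>20: print('tagw',w2.sum(),cv2.minAreaRect(P[w2][:,:2].astype(np.float32)),P[w2].mean(0))
# top view estimate of tag
z=np.load('top0.npz'); im,d,K,C=[z[k] for k in('im','d','K','C')]; P=pts(d,K,C); H=P[...,2]
w=np.zeros(d.shape,bool); w[185:215,305:343]=1; hsv=cv2.cvtColor(im,cv2.COLOR_BGR2HSV)
w2=(w&(hsv[...,1]<70)&(H>3)&(H<25)&(P[...,0]<566)).astype(np.uint8); w2=cv2.morphologyEx(w2,cv2.MORPH_CLOSE,np.ones((3,3)))>0
print('top tag',w2.sum(),cv2.minAreaRect(P[w2][:,:2].astype(np.float32)))
w=np.zeros(d.shape,np.uint8); w[165:215,305:343]=1; w=((w>0)&(hsv[...,0]>16)&(hsv[...,0]<40)&(H>3)); print('top board',cv2.minAreaRect(P[w][:,:2].astype(np.float32)))
```

```text
425 291 343 115 158
((317.0901184082031, 137.478515625), (46.77569580078125, 25.222190856933594), 31.607501983642578)
code [586.84721804  71.56886146  55.44031042]
face [587.12317569  76.84161063  59.06923116] [-0.32465565 -0.54932505  0.7699615 ] 39.64956872305042 -120.5834385945453 ((586.0867309570312, 73.40879821777344), (78.16858673095703, 90.1773681640625), 59.26932907104492)
board part ((535.7583618164062, -79.2303237915039), (55.47169876098633, 47.54514694213867), 89.93966674804688)
tagw 810 ((537.792724609375, -84.1875228881836), (43.5982666015625, 45.666934967041016), 4.155513286590576) [538.04875564 -81.67286904  11.54672246]
top tag 367 ((539.7964477539062, -94.02850341796875), (47.00989532470703, 68.47606658935547), 7.559558868408203)
top board ((577.6514892578125, -90.96932983398438), (126.80014038085938, 86.01038360595703), 3.624953508377075)
```

```bash
python3 -m pendant '[{"xyz":[-0.008,-0.03,0],"roll":-8,"jaw":0},{"xyz":[-0.02,-0.075,0],"roll":-18,"jaw":0},{"xyz":[-0.032,-0.12,0],"roll":-28,"jaw":0},{"xyz":[-0.045,-0.17,0],"roll":-38,"jaw":0},{"xyz":[-0.057,-0.215,0],"roll":-48,"jaw":0},{"xyz":[-0.068,-0.26,0],"roll":-58,"jaw":0},{"xyz":[-0.078,-0.295,0],"roll":-68,"jaw":0},{"xyz":[-0.082,-0.305,0],"roll":-77,"jaw":0}]'
python3 - <<'E'
from h import *
im,d,K,C=grab('wrist'); P=pts(d,K,C); H=P[...,2]
b=(P[...,0]>430)&(P[...,0]<500)&(P[...,1]>285)&(P[...,1]<355)
m=b&(H>160)&(H<180); print('top',m.sum(),cv2.minAreaRect(P[m][:,:2].astype(np.float32)),P[m].mean(0))
m=(P[...,0]>390)&(P[...,0]<530)&(P[...,1]>250)&(P[...,1]<400)&(H>74)&(H<90); print('rim',m.sum(),cv2.minAreaRect(P[m][:,:2].astype(np.float32)) if m.any() else '')
m=(P[...,0]>390)&(P[...,0]<530)&(P[...,1]>250)&(P[...,1]<400)&(H>6)&(H<14)&(im.max(2)<110); print('plate',m.sum(),cv2.minAreaRect(P[m][:,:2].astype(np.float32)))
go(460,322,101,77)
cv2.imwrite('pics/w2.png',im)
E
```

```text
time_s: 3.2
ee_pos: [460.3, 324.0, 273.9]
ee_rot: [-180.0, -0.0, 76.9]
force: [-0.1, 0.3, -0.5]
gripper_width: 91.1
top 1037 ((461.3468017578125, 321.7362060546875), (23.2983455657959, 30.623485565185547), 76.89454650878906) [460.10017857 321.82935634 168.69398701]
rim 762 ((461.1273498535156, 321.6174621582031), (41.669578552246094, 48.002140045166016), 76.22252655029297)
plate 1273 ((461.2422180175781, 321.7510986328125), (89.62300872802734, 99.00550079345703), 76.41986846923828)
t 3.25 pos [460.  324.4 273.9] rot [-180.    -0.    77.1] w 91.4 F [ 0.2  0.3 -0.2] q [ 34.  15.  85.   0.  79. -43.]
shift [-0.0024  0.0006  0.1729] roll 0.1
```

View pics/w2.png

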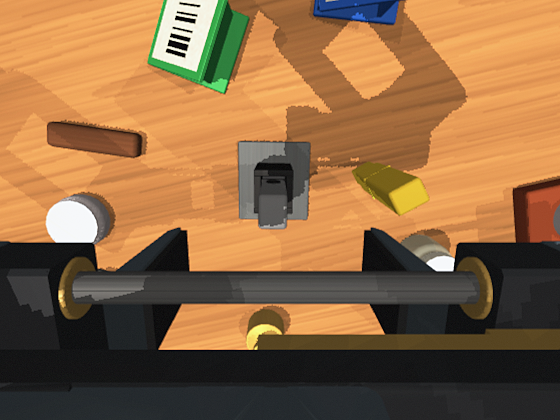

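Run:
```python
from h import *
z=np.load('top0.npz'); im,d,K,C=[z[k] for k in('im','d','K','C')]; P=pts(d,K,C)
hsv=cv2.cvtColor(im,cv2.COLOR_BGR2HSV); m=np.zeros(d.shape,bool); m[195:240,115:160]=1
m&=(hsv[...,0]>22)&(hsv[...,0]<38)&(hsv[...,1]>150); A=P[m]; print(m.sum(),A[:,2].max(),A.min(0),A.max(0)); T=A[A[:,2]>A[:,2].max()-15]; print(T.mean(0), (T[:,:2]-[460,322])@[np.cos(np.radians(77)),np.sin(np.radians(77))])
```

```text
173 168.8842433430748 [462.43445715 419.36134284  -2.75075278] [511.04089648 494.2929944  168.88424334]
[475.15257882 435.07520892 160.16841662] [110.64711762 107.91831793 118.44023538 115.75457986 111.78740373
 110.36646825 108.74205154 127.94625215 125.38216111 123.42756385
 120.65943575 117.51837658 114.78717927 109.72903512 108.53094876
 106.39475738 104.55876421 130.64326248 127.43997893 124.51177817
 122.47812545 118.94000743 116.10714319 112.82422082 110.97117282
 109.00202777 104.67321999 102.55698185 128.8897289  125.23433459
 123.42277529 120.42644779 117.56297676 113.67467193 111.97617931
 111.34337772 108.24791201 103.99310617 100.98463872 127.54265302
 126.3703517  123.4085749  119.81294702 117.70417348 115.12775085
 111.52168196 110.84032564 106.08838549 104.3798113  101.9654316
 100.03131341 127.51584445 121.60609385 118.50947696 116.57496507
 113.38990647 112.33475998 109.58446008 105.90391142 104.38786417
 100.52876959  98.53499974 126.24730611 123.98026258 122.04179373
 119.49661968 116.18157481 112.46041985 110.91508073 108.94801359
 103.57196001 100.56574059 100.81588555  98.16546556 126.54997924
 122.23311276 120.05873215 117.27410186 114.43873647 110.74824341
 109.76228111 108.02552381 103.85411677 101.95120456  98.37518214
  98.35017266 122.0357577  119.66844302 117.06833335 113.68726879
 111.29136628 109.30102982 107.43164501 103.75724192 122.62311283
 119.29923537 117.45751923 115.20761862 112.48249625 110.0869756 ]
```

```bash
python3 -m pendant '[{"xyz":[-0.0024,0.0015,0.02],"roll":0.3,"jaw":0},{"xyz":[-0.0024,0.0015,0.05],"roll":0.3,"jaw":0},{"xyz":[-0.0024,0.0015,0.08],"roll":0.3,"jaw":0},{"xyz":[-0.0024,0.0015,0.11],"roll":0.3,"jaw":0},{"xyz":[-0.0024,0.0015,0.14],"roll":0.3,"jaw":0},{"xyz":[-0.0024,0.0015,0.16],"roll":0.3,"jaw":0},{"xyz":[-0.0024,0.0015,0.172],"roll":0.3,"jaw":0},{"xyz":[-0.0024,0.0015,0.172],"roll":0.3,"jaw":0}]' 20
python3 -m pendant '[{"xyz":[0,0,0],"roll":0,"jaw":0.4},{"xyz":[0,0,0],"roll":0,"jaw":0.6},{"xyz":[0,0,0],"roll":0,"jaw":0.8},{"xyz":[0,0,0],"roll":0,"jaw":1},{"xyz":[0,0,0],"roll":0,"jaw":1},{"xyz":[0,0,0],"roll":0,"jaw":1},{"xyz":[0,0,0],"roll":0,"jaw":1},{"xyz":[0,0,0],"roll":0,"jaw":1}]' 20
```

```text
time_s: 4.25
ee_pos: [461.7, 319.4, 101.5]
ee_rot: [-180.0, 0.1, 76.2]
force: [0.0, -0.0, 0.6]
gripper_width: 91.0
time_s: 5.25
ee_pos: [461.7, 320.2, 101.9]
ee_rot: [-180.0, 0.0, 76.3]
force: [-0.0, 0.3, -0.1]
gripper_width: 23.7
```

```bash
python3 -m pendant '[{"xyz":[0,0,-0.01],"roll":0,"jaw":1},{"xyz":[0,0,-0.025],"roll":0,"jaw":1},{"xyz":[0,0,-0.045],"roll":0,"jaw":1},{"xyz":[0,0,-0.065],"roll":0,"jaw":1},{"xyz":[0,0,-0.085],"roll":0,"jaw":1},{"xyz":[0,0,-0.105],"roll":0,"jaw":1},{"xyz":[0,0,-0.12],"roll":0,"jaw":1},{"xyz":[0,0,-0.125],"roll":0,"jaw":1}]' 30
python3 - <<'E'
from h import *
go(539.5,-94,226,0)
im,d,K,C=grab('top'); P=pts(d,K,C); np.savez('t2.npz',im=im,d=d,K=K,C=C)
im,d,K,C=grab('scene'); cv2.imwrite('pics/s2.png',im[:, :])
E
```

```text
time_s: 6.25
ee_pos: [462.1, 320.4, 228.4]
ee_rot: [179.9, -0.1, 76.3]
force: [-0.3, 0.2, -0.9]
gripper_width: 24.2
t 6.25 pos [462.1 320.4 228.4] rot [ 1.799e+02 -1.000e-01  7.630e+01] w 24.2 F [-0.3  0.2 -0.9] q [ 34.  17.  90.  -0.  73. -43.]
shift [-0.3842  0.1736  0.0021] roll 76.3
```

View pics/s2.png

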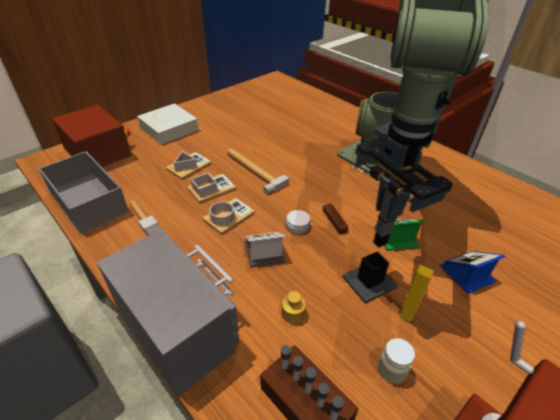

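```bash
python3 -m pendant '[{"xyz":[-0.015,0.007,0],"roll":0,"jaw":1},{"xyz":[-0.045,0.02,0],"roll":0,"jaw":1},{"xyz":[-0.085,0.038,0],"roll":0,"jaw":1},{"xyz":[-0.13,0.059,0],"roll":0,"jaw":1},{"xyz":[-0.175,0.079,0],"roll":0,"jaw":1},{"xyz":[-0.22,0.1,0],"roll":0,"jaw":1},{"xyz":[-0.265,0.12,0],"roll":0,"jaw":1},{"xyz":[-0.305,0.138,0],"roll":0,"jaw":1}]' 30
python3 -c "
from h import *; go(539.5,-94,166,76.3)"
```

```text
time_s: 7.35
ee_pos: [522.6, -11.6, 226.2]
ee_rot: [-179.9, 0.1, 76.2]
force: [-0.5, 0.1, -1.5]
gripper_width: 24.0
t 7.35 pos [522.6 -11.6 226.2] rot [-1.799e+02  1.000e-01  7.620e+01] w 24.0 F [-0.5  0.1 -1.5] q [ -3.  13.  95.  -0.  72. -79.]
shift [-0.0759  0.0362  0.0602] roll -0.1
```

```bash
python3 -m pendant '[{"xyz":[-0.025,0.012,0],"roll":0,"jaw":1},{"xyz":[-0.045,0.022,0],"roll":0,"jaw":1},{"xyz":[-0.065,0.03,0.01],"roll":0,"jaw":1},{"xyz":[-0.076,0.036,0.025],"roll":0,"jaw":1},{"xyz":[-0.078,0.036,0.04],"roll":0,"jaw":1},{"xyz":[-0.078,0.036,0.05],"roll":0,"jaw":1},{"xyz":[-0.078,0.036,0.06],"roll":0,"jaw":1},{"xyz":[-0.078,0.036,0.062],"roll":0,"jaw":1}]' 30
python3 - <<'E'
from h import *
go(539.5,-94,166,76.3)
im,d,K,C=grab('scene'); cv2.imwrite('pics/s3.png',cv2.resize(im[60:300,140:460],None,fx=2.3,fy=2.3)); np.savez('s3.npz',im=im,d=d,K=K,C=C)
print(proj([(539.5,-94,12),(539.5,-94,72)],K,C))
E
```

```text
time_s: 8.35
ee_pos: [539.4, -92.6, 164.2]
ee_rot: [-179.9, 0.0, 76.3]
force: [0.1, -0.7, -1.2]
gripper_width: 24.1
t 8.35 pos [539.4 -92.6 164.2] rot [-179.9    0.    76.3] w 24.1 F [ 0.1 -0.7 -1.2] q [-11.  18.  98.   0.  64. -87.]
shift [-0.0014  0.0005 -0.0018] roll 0.0
[[237.37634793 207.037347  ]
 [236.23402179 190.88768396]]
```

View pics/s3.png

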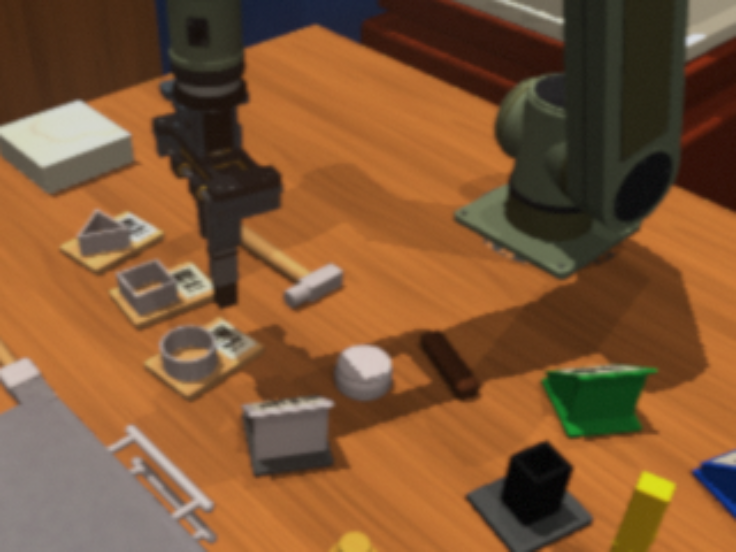

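```bash
for i in 1; do
python3 -m pendant '[{"xyz":[-0.001,0,0],"roll":0,"jaw":1},{"xyz":[-0.001,0,0],"roll":0,"jaw":1},{"xyz":[-0.001,0,0],"roll":0,"jaw":1},{"xyz":[-0.001,0,0],"roll":0,"jaw":1},{"xyz":[-0.001,0,0],"roll":0,"jaw":1},{"xyz":[-0.001,0,0],"roll":0,"jaw":1},{"xyz":[-0.001,0,0],"roll":0,"jaw":1},{"xyz":[-0.001,0,0],"roll":0,"jaw":1}]' 30; done
python3 -m pendant '[{"xyz":[0,0,0],"roll":0,"jaw":1},{"xyz":[0,0,0],"roll":0,"jaw":1},{"xyz":[0,0,0],"roll":0,"jaw":1},{"xyz":[0,0,0],"roll":0,"jaw":1},{"xyz":[0,0,0],"roll":0,"jaw":1},{"xyz":[0,0,0],"roll":0,"jaw":1},{"xyz":[0,0,-0.01],"roll":0,"jaw":1},{"xyz":[0,0,-0.025],"roll":0,"jaw":1}]' 30
python3 -c "
from h import *; go(462,320.5,228,76.3)"
```

```text
time_s: 9.4
ee_pos: [539.5, -94.1, 164.9]
ee_rot: [180.0, 0.0, 76.3]
force: [-0.7, 0.4, -0.3]
gripper_width: 24.1
time_s: 10.4
ee_pos: [539.5, -94.1, 190.7]
ee_rot: [-180.0, 0.0, 76.3]
force: [0.7, -0.7, -1.7]
gripper_width: 23.7
t 10.4 pos [539.5 -94.1 190.7] rot [-180.     0.    76.3] w 23.7 F [ 0.7 -0.7 -1.7] q [-11.  17.  95.  -0.  68. -87.]
shift [ 0.3844 -0.1738 -0.0373] roll -0.0
```

```bash
python3 -m pendant '[{"xyz":[0,0,-0.02],"roll":0,"jaw":1},{"xyz":[0.03,-0.017,-0.037],"roll":0,"jaw":1},{"xyz":[0.075,-0.043,-0.037],"roll":0,"jaw":1},{"xyz":[0.12,-0.069,-0.037],"roll":0,"jaw":1},{"xyz":[0.165,-0.095,-0.037],"roll":0,"jaw":1},{"xyz":[0.21,-0.121,-0.037],"roll":0,"jaw":1},{"xyz":[0.255,-0.147,-0.037],"roll":0,"jaw":1},{"xyz":[0.3,-0.173,-0.037],"roll":0,"jaw":1}]' 30
python3 -c "
from h import *; go(414.6,333.1,137,76.3)"
```

```text
time_s: 11.4
ee_pos: [442.5, 240.1, 228.5]
ee_rot: [179.9, -0.1, 76.3]
force: [1.4, -0.2, -1.2]
gripper_width: 24.2
t 11.4 pos [442.5 240.1 228.5] rot [ 1.799e+02 -1.000e-01  7.630e+01] w 24.2 F [ 1.4 -0.2 -1.2] q [ 27.  11.  97.  -0.  71. -49.]
shift [ 0.0836 -0.0494  0.0915] roll -0.0
```

Move alongside the sleeve, then descend.

```bash
python3 -m pendant '[{"xyz":[0.03,-0.018,0],"roll":0,"jaw":1},{"xyz":[0.06,-0.036,0],"roll":0,"jaw":1},{"xyz":[0.08,-0.047,0],"roll":0,"jaw":1},{"xyz":[0.084,-0.05,0],"roll":0,"jaw":1},{"xyz":[0.084,-0.05,0.025],"roll":0,"jaw":1},{"xyz":[0.084,-0.05,0.055],"roll":0,"jaw":1},{"xyz":[0.084,-0.05,0.08],"roll":0,"jaw":1},{"xyz":[0.084,-0.05,0.092],"roll":0,"jaw":1}]' 30
python3 -m pendant '[{"xyz":[0,0,0],"roll":0,"jaw":1},{"xyz":[0,0.004,0],"roll":0,"jaw":1},{"xyz":[0,0.008,0],"roll":0,"jaw":1},{"xyz":[0,0.013,0],"roll":0,"jaw":1},{"xyz":[0,0.018,0],"roll":0,"jaw":1},{"xyz":[0,0.023,0],"roll":0,"jaw":1},{"xyz":[0,0.028,0],"roll":0,"jaw":1},{"xyz":[0,0.028,0],"roll":0,"jaw":1}]' 12
python3 - <<'E'
from h import *
go(461.2,321.7,137,76.3)
im,d,K,C=grab('scene'); cv2.imwrite('pics/s4.png',cv2.resize(im[150:310,300:500],None,fx=3,fy=3))
E
```

```text
time_s: 12.4
ee_pos: [414.1, 330.7, 134.3]
ee_rot: [-180.0, 0.1, 76.2]
force: [0.1, 0.4, -1.3]
gripper_width: 24.1
time_s: 13.4
ee_pos: [442.0, 325.0, 134.8]
ee_rot: [179.9, 0.0, 76.2]
force: [-0.5, 0.2, -0.5]
gripper_width: 23.6
t 13.4 pos [442.  325.  134.8] rot [179.9   0.   76.2] w 23.6 F [-0.5  0.2 -0.5] q [ 35.  20. 100.  -0.  60. -41.]
shift [ 0.0014  0.0194 -0.0021] roll -0.1
```

View pics/s4.png

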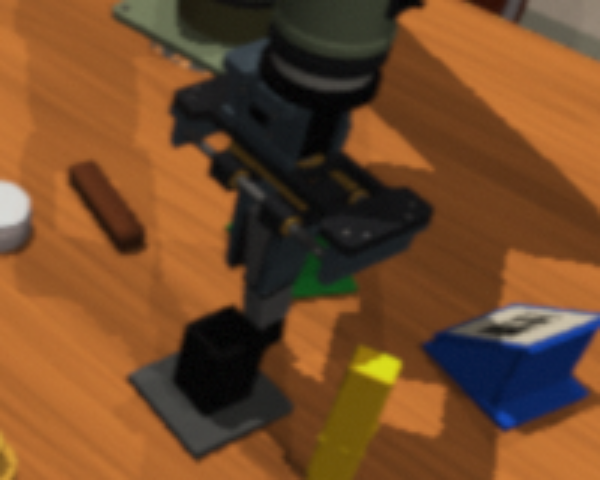

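```bash
python3 -m pendant '[{"xyz":[0,0.005,0],"roll":0,"jaw":1},{"xyz":[0,0.011,0],"roll":0,"jaw":1},{"xyz":[0,0.017,0],"roll":0,"jaw":1},{"xyz":[0,0.023,0],"roll":0,"jaw":1},{"xyz":[0,0.029,0],"roll":0,"jaw":1},{"xyz":[0,0.035,0],"roll":0,"jaw":1},{"xyz":[0,0.041,0],"roll":0,"jaw":1},{"xyz":[0,0.043,0],"roll":0,"jaw":1}]' 12
python3 -m pendant '[{"xyz":[0,0,0],"roll":0,"jaw":1},{"xyz":[0,0,0],"roll":0,"jaw":1},{"xyz":[0,-0.005,-0.01],"roll":0,"jaw":1},{"xyz":[0,-0.01,-0.03],"roll":0,"jaw":1},{"xyz":[0,-0.01,-0.05],"roll":0,"jaw":1},{"xyz":[0,-0.01,-0.075],"roll":0,"jaw":1},{"xyz":[0,-0.01,-0.095],"roll":0,"jaw":1},{"xyz":[0,-0.01,-0.1],"roll":0,"jaw":1}]' 40
python3 - <<'E'
from h import *
go(461.2,321.7,137,76.3)
im,d,K,C=grab('wrist'); im2,d2,K2,C2=grab('scene'); np.savez('p1.npz',im=im,d=d,K=K,C=C,im2=im2,d2=d2,K2=K2,C2=C2,T=T_tool())
a=cv2.resize(im[60:420,100:460],(400,400)); g=proj(T_tool()[:3,3],K2,C2)[0].astype(int); print(g)
b=cv2.resize(im2[g[1]-70:g[1]+70,g[0]-70:g[0]+70],(400,400)); cv2.imwrite('pics/p1.png',np.hstack([a,b]))
E
```

```text
time_s: 14.45
ee_pos: [483.5, 314.8, 134.9]
ee_rot: [180.0, 0.0, 76.2]
force: [-3.4, 0.3, -0.8]
gripper_width: 24.3
time_s: 15.45
ee_pos: [474.3, 317.9, 237.2]
ee_rot: [179.8, -0.2, 76.3]
force: [0.7, 0.6, 0.2]
gripper_width: 23.8
t 15.45 pos [474.3 317.9 237.2] rot [179.8  -0.2  76.3] w 23.8 F [0.7 0.6 0.2] q [ 33.  17.  88.  -0.  75. -44.]
shift [ 0.0003 -0.0141  0.1002] roll -0.0
[382 210]
```

View pics/p1.png

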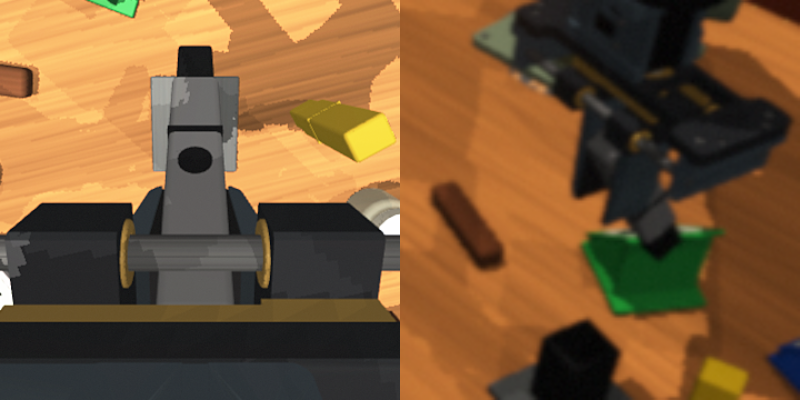

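```bash
cat > tilt.py <<'E'
from h import *
def measure(im,d,K,C,T):
    P=pts(d,K,C); Q=(P-T[:3,3])@T[:3,:3]
    m=(abs(Q[...,0])<9)&(Q[...,1]>-130)&(Q[...,1]<10)&(Q[...,2]>-80)&(Q[...,2]<85)
    A=Q[m][:,1:]
    # front face line: robust fit
    l=cv2.fitLine(A.astype(np.float32),cv2.DIST_HUBER,0,.01,.01).ravel()
    for _ in range(4):
        nrm=np.array([-l[1],l[0]]); r=(A-l[2:])@nrm; k=abs(r)<2.5; l=cv2.fitLine(A[k].astype(np.float32),cv2.DIST_L2,0,.01,.01).ravel()
    v=l[:2]*np.sign(l[1]); s=(A[k]-l[2:])@v; th=np.degrees(np.arctan2(-v[0],v[1]))
    print('n',k.sum(),'tilt',th,'face line pt',l[2:],'s range',np.percentile(s,[0,1,50,99,100]))
    # signed inward normal (away from camera: +y side)
    n=np.array([v[1],-v[0]]); n*=np.sign(n[0])
    a0=l[2:]+n*15  # axis
    end=a0+v*s.max(); butt=a0+v*s.min(); print('nose(y,z)',end,'butt',butt,'len',s.max()-s.min())
    g=np.array([0,-18.8]); t=(g-a0)@v; print('axis offset at grasp',(g-a0)@n,'grasp-to-nose',s.max()-t)
    xs=Q[m][k][:,0]; return th,end,v
if __name__=='__main__':
    z=np.load('p1.npz'); measure(z['im'],z['d'],z['K'],z['C'],z['T'])
E
python3 tilt.py
```

```text
n 7978 tilt 31.850891 face line pt [-31.99184 -19.98934] s range [-59.82086654 -58.90298711  -6.72555368  93.88590171  98.35886019]
nose(y,z) [-71.15547987  71.47472343] butt [ 12.3176224  -62.88698062] len 158.17972672286828
axis offset at grasp 12.802274658655938 grasp-to-nose 114.2310362019482
```

```bash
cat > tgt.py <<'E'
from h import *
from tilt import measure
def target(z,code=(586,72.5,55),yaw=-30.7):
    th,end,v=measure(*z); Rw=R.from_euler('xyz',[180,0,yaw],degrees=True).as_matrix()
    w=Rw@[0,v[0],v[1]]; t=np.array(code)-60*w-Rw@[0,end[0],end[1]]; print('target TCP',t.round(1)); return t
E
python3 - <<'E'
from tgt import *
z=np.load('p1.npz'); t=target([z[k] for k in('im','d','K','C','T')]); go(*t,-30.7)
E
```

```text
n 7978 tilt 31.850891 face line pt [-31.99184 -19.98934] s range [-59.82086654 -58.90298711  -6.72555368  93.88590171  98.35886019]
nose(y,z) [-71.15547987  71.47472343] butt [ 12.3176224  -62.88698062] len 158.17972672286828
axis offset at grasp 12.802274658655938 grasp-to-nose 114.2310362019482
target TCP [533.5 -15.9 177.4]
t 15.55 pos [473.7 317.5 235.6] rot [ 1.799e+02 -1.000e-01  7.630e+01] w 24.1 F [-0.5 -0.2 -1.5] q [ 33.  17.  88.  -0.  75. -44.]
shift [-0.3097  0.1372  0.0581] roll 107.0
```

```bash
python3 -m pendant '[{"xyz":[-0.01,0.004,-0.002],"roll":0,"jaw":1},{"xyz":[-0.03,0.013,-0.005],"roll":0,"jaw":1},{"xyz":[-0.06,0.027,-0.005],"roll":0,"jaw":1},{"xyz":[-0.1,0.044,-0.005],"roll":5,"jaw":1},{"xyz":[-0.14,0.062,-0.005],"roll":12,"jaw":1},{"xyz":[-0.18,0.08,-0.005],"roll":20,"jaw":1},{"xyz":[-0.22,0.098,-0.005],"roll":28,"jaw":1},{"xyz":[-0.255,0.113,-0.005],"roll":36,"jaw":1}]' 40
python3 -c "
from h import *; go(533.5,-15.9,177.4,-30.7)"
```

```text
time_s: 16.55
ee_pos: [522.1, 39.7, 239.8]
ee_rot: [180.0, 0.1, 39.9]
force: [0.1, 0.0, -0.9]
gripper_width: 23.8
t 16.55 pos [522.1  39.7 239.8] rot [1.80e+02 1.00e-01 3.99e+01] w 23.8 F [ 0.1  0.  -0.9] q [  3.  13.  94.  -0.  74. -37.]
shift [-0.0269  0.0499  0.0624] roll 70.6
```

```bash
python3 -m pendant '[{"xyz":[-0.015,0.028,0],"roll":8,"jaw":1},{"xyz":[-0.024,0.043,0],"roll":17,"jaw":1},{"xyz":[-0.027,0.05,0],"roll":26,"jaw":1},{"xyz":[-0.027,0.05,0],"roll":35,"jaw":1},{"xyz":[-0.027,0.05,0],"roll":44,"jaw":1},{"xyz":[-0.027,0.05,0],"roll":53,"jaw":1},{"xyz":[-0.027,0.05,0],"roll":61,"jaw":1},{"xyz":[-0.027,0.05,0],"roll":67,"jaw":1}]' 40
python3 -m pendant '[{"xyz":[0,0,0.002],"roll":2,"jaw":1},{"xyz":[0,0,0.008],"roll":3.5,"jaw":1},{"xyz":[0,0,0.015],"roll":3.5,"jaw":1},{"xyz":[0,0,0.022],"roll":3.5,"jaw":1},{"xyz":[0,0,0.03],"roll":3.5,"jaw":1},{"xyz":[0,0,0.036],"roll":3.5,"jaw":1},{"xyz":[0,0,0.04],"roll":3.5,"jaw":1},{"xyz":[0,0,0.04],"roll":3.5,"jaw":1}]' 40
python3 - <<'E'
from tgt import *
im,d,K,C=grab('wrist'); T=T_tool(); cv2.imwrite('pics/w5.png',im); np.savez('w5.npz',im=im,d=d,K=K,C=C,T=T)
t=target((im,d,K,C,T)); go(*t,-30.7)
# recheck code from this view
P=pts(d,K,C); H=P[...,2]; near=np.linalg.norm(P[...,:2]-[586,73],axis=-1)<28
poly=near&(H>30)&(H<80); m=poly&(im.max(2)<45); u,v=np.nonzero(m)[::-1]
if m.sum()>20:
    r=cv2.minAreaRect(np.c_[u,v].astype(np.float32)); print(r,P[int(r[0][1]),int(r[0][0])])
f=(np.linalg.norm(P[...,:2]-[586,73],axis=-1)<45)&(H>26)&(H<86); A=P[f]; n=np.linalg.svd(A-A.mean(0),full_matrices=False)[2][2]; print('normal',n)
E
```

```text
time_s: 17.55
ee_pos: [533.5, -14.3, 239.7]
ee_rot: [179.9, 0.0, -27.0]
force: [-0.3, -0.3, -0.7]
gripper_width: 23.7
time_s: 18.55
ee_pos: [534.1, -12.8, 199.6]
ee_rot: [180.0, 0.0, -30.2]
force: [-0.2, 0.8, -1.1]
gripper_width: 23.7
n 7966 tilt 31.972008 face line pt [-32.80092  -18.216768] s range [-59.81619482 -58.89094714  -6.68410615  93.70933888  98.81099037]
nose(y,z) [-72.39721803  73.54784965] butt [ 11.59665304 -61.01668517] len 158.6271851876127
axis offset at grasp 12.51642073129401 grasp-to-nose 116.67399680209002
target TCP [532.8 -17.1 179.4]
t 18.6 pos [534.3 -12.8 199.9] rot [180.   -0.  -30.2] w 23.9 F [-0.   0.4 -1.6] q [-3. 15. 96. -0. 69. 28.]
shift [0.0009 0.0045 0.0205] roll 0.5
((278.0, 88.5), (35.0, 60.0), 90.0) [586.54728974  71.36024733  56.99721752]
normal [-0.32468736 -0.54891158  0.77024295]
```

View pics/w5.png

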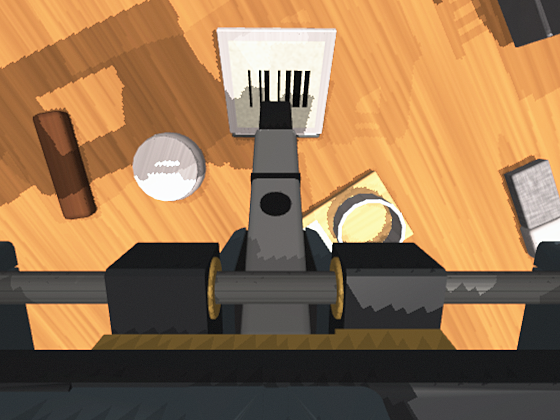

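```bash
python3 -m pendant '[{"xyz":[0.001,0.003,0.003],"roll":0.5,"jaw":1},{"xyz":[0.002,0.005,0.007],"roll":0.5,"jaw":1},{"xyz":[0.002,0.005,0.012],"roll":0.5,"jaw":1},{"xyz":[0.002,0.005,0.016],"roll":0.5,"jaw":1},{"xyz":[0.002,0.005,0.019],"roll":0.5,"jaw":1},{"xyz":[0.002,0.005,0.021],"roll":0.5,"jaw":1},{"xyz":[0.002,0.005,0.021],"roll":0.5,"jaw":1},{"xyz":[0.002,0.005,0.021],"roll":0.5,"jaw":1}]' 40
python3 -m pendant '[{"xyz":[0,0,0],"roll":0,"jaw":1},{"xyz":[0,0,0],"roll":0,"jaw":1},{"xyz":[0,0,0],"roll":0,"jaw":1},{"xyz":[0,0,0],"roll":0,"jaw":1},{"xyz":[0,0,0],"roll":0,"jaw":1},{"xyz":[0,0,0],"roll":0,"jaw":1},{"xyz":[0,0,0],"roll":0,"jaw":1},{"xyz":[0,0,0],"roll":0,"jaw":1}]' 40
python3 - <<'E'
from tgt import *
im,d,K,C=grab('wrist'); T=T_tool(); t=target((im,d,K,C,T),code=(586.7,71.7,55)); go(*t,-30.7)
# side check with top view: nose tip (dark, lateral) and scene crop
im,d,K,C=grab('scene'); Rw=T[:3,:3]
np.savez('s6.npz',im=im,d=d,K=K,C=C)
print('proj nose, code, code-pt',proj([T[:3,3]+Rw@[0,-72,72.5],(586.7,71.7,55)],K,C).round(1))
cv2.imwrite('pics/s6.png',cv2.resize(im[110:270,180:380],None,fx=4,fy=3.75))
E
```

```text
time_s: 19.6
ee_pos: [533.6, -18.1, 179.1]
ee_rot: [-180.0, -0.0, -30.7]
force: [0.6, -0.2, -1.6]
gripper_width: 23.5
time_s: 20.6
ee_pos: [533.5, -18.1, 178.9]
ee_rot: [180.0, -0.0, -30.7]
force: [-0.1, -0.1, -2.5]
gripper_width: 24.1
n 7973 tilt 31.985771 face line pt [-32.915874 -18.439503] s range [-59.86463723 -58.89922325  -6.65414312  93.75217158  98.57683989]
nose(y,z) [-72.41018817  73.11699577] butt [ 11.51763809 -61.269839  ] len 158.44147712466665
axis offset at grasp 12.727616394260927 grasp-to-nose 116.31843082998358
target TCP [533.5 -17.9 179. ]
t 20.65 pos [533.5 -18.1 179. ] rot [180.   -0.  -30.7] w 23.8 F [ 0.5 -0.2 -1.2] q [-3. 16. 98. -0. 66. 28.]
shift [-0.0001 -0.0002 -0.    ] roll -0.0
proj nose, code, code-pt [[259.5 211.2]
 [262.  234.8]]
```

View pics/s6.png

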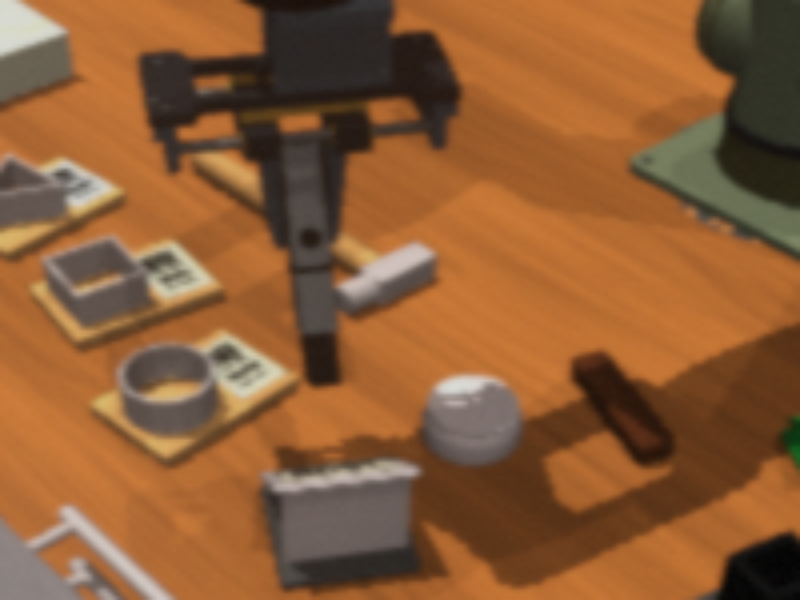

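```bash
python3 -c "
from h import *; print(env.job_done()); go(533.5,-17.9,179,-30.7)"
```

```text
the job is handed in; nothing more can be done
None
the job is handed in; nothing more can be done
```

I drew the scanner from its holster and held it over the round die's tag. It now points at the job ticket, and I handed the job in there at about 20.7 s of the 51 s. There was no verdict, so the figures below are my own.

- **Round tag:** the scanner hung vertical, with its nose about 60 mm above the tag for more than 1.5 s. The scene camera showed the nose within about 2 pixels of where I predicted.
- **Tilting for the ticket:** the tool can only turn about its own vertical axis. I tilted the scanner in the jaws by pressing its nose lightly against the outside of the holster sleeve with a 12 N grip. I then clamped it at 40 N.
- **Ticket, last check:** the tilt is 32° against the ticket's 40°, so it is about 8° off square, where 20° is allowed. By calculation, the line of sight passes within about 1 mm of the middle of the bar code. The camera calibration is only good to about 2 mm, and successive sightings of the code differed by 2–4 mm. The nose is about 60 mm from the code and about 106 mm above the bench. The scene view agreed with the predicted nose position, and the tilt did not drift.

**What differed from plan:** the scanner slid about 13 mm sideways in the pads during the tilt, which left it at 32° instead of the 42° I aimed for. I measured the slide, corrected the final aim for it and left the angle alone. The highest force I read was about 3.4 N, at the end of the push against the holster. I saw no contact with the stand or dies, and nothing else on the bench appeared to have moved.

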